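Release the ratchet and tip the tray so the car chassis rolls to the other end

TASK

The tipping tray is held on its stand by a hooked ratchet pawl, with the model car chassis at the low end. Press the low end down to its stop to free the hook from its tooth, flip the pawl's lever right over so that it stays clear, then press the raised end all the way down so that the car rolls across to it. Force nothing, do not touch the car, and leave the tumbler, the scoop and the brick separator where they are.

Things in the scene. Friction and masses are not known exactly. Their poses are not given: they have to be found in the camera images.
- stand: Fixed stand, plywood base from -110 to 110 mm in its x, -90 to 130 mm in y, 12 mm thick. Origin on the counter under the tray's pivot. x runs along the tray to the end that is low at the start, y from the tray to the pawl side, z up. Two aluminium posts at y 82 to 92 mm: at x = 0, 92 mm high, and at x = 75 mm, 152 mm high. A rubber-tipped screw foot under the low end stops the tray there.
- tray_pivot (a point): Point on the tray's pivot axis (along the stand's y), mid-width of the tray, 75 mm above the counter. Fixed to the stand, same axes. The hinge is stiff: the tray stays where it is left, and 3 to 6 N at a ledge move it.
- tray (a joint): Tilt of the tray (rad): 0 level, positive with the stand's +x end low; about 0.21 at the start. While the pawl is hooked it cannot go below 0.19, but can be pressed higher until it meets the screw foot, set differently each time between 0.33 and 0.43. The hook is caught at the start and surely free once the tray has met the foot. With the pawl clear the tray goes down to a rubber stop at -0.30.
- tray_mid (a point): Middle of the tray's inner floor, 5 mm below the pivot axis; moves with the tray; x along the tray, y towards the pawl, z out of the tray floor. Grey plastic tray, inside 180 x 84 mm, walls 5 mm thick reaching 30 mm above the inner floor.
- low_ledge (a point): Middle of the top of the flat pressing ledge at the tray's +x end (low at the start): 34 mm along x, 70 mm along y, 6 mm thick, sticking outwards from the end wall just below its rim. From the tray pivot it lies at (111, 0, 25) mm in the tray's axes.
- high_ledge (a point): The same ledge at the -x end of the tray (raised at the start): (-111, 0, 25) mm from the tray pivot in the tray's axes.
- pawl (a joint): Angle of the steel pawl about its pivot, parallel to the stand's y (rad). 0: hook in the ratchet teeth; positive swings the lever's top towards +x and lifts the hook; stop at 1.95. Its weight drops it back to 0 if left below about 0.7, over to 1.95 if left above. While caught it has about 0.05 rad of play, then resists firmly; free, about 1 N at the lever's top moves it.
- pawl_pivot (a point): Point on the pawl's pivot axis beside the lever: at (75, 112, 137) mm in the stand's frame. Fixed to the stand; its axes are the stand's.
- lever_top (a point): Centre of the steel cross-bar (16 mm diameter, 30 mm along y) at the top of the pawl's lever, a flat arm 10 x 22 mm (x, y), 62 mm from pawl_pivot to here, leaning 0.25 rad to -x at the start. The hook arm, 80 mm long, 10 mm wide, is on the same shaft 44 mm nearer the tray, about square to the lever: it points to -x at the start and swings up as the lever goes over.
- chassis_mid (a point): Centre of the flat body of the model car chassis, 20 mm above its wheels' contact. 110 mm long (x), 67 mm wide over the wheels (y), wheels 30 mm in diameter turning freely, mass about 0.18 kg. It stands in the tray, lengthwise, against the low end.
- tumbler_mid (a point): Glass tumbler of clear blocks, 76 mm across, 100 mm high; point at half height. Bystander.
- scoop_mid (a point): Translucent green scoop, about 155 mm long, 60 mm wide, 35 mm high; point at its middle. Bystander.
- separator_mid (a point): Orange brick separator, a flat lever 137 mm long, 30 mm wide, 10 mm high; point at its middle. Bystander.
- tackle_box: Fixed grey plastic tackle box, 170 x 260 mm, 150 mm high with its handle; origin under its middle. Bystander.

How it is judged (in metres and radians):
On the way:
1. the pawl is flipped over, clear of the teeth, while the tray is still tilted to its first side (value of joint pawl above 1.3 rad and value of joint tray above 0.1 rad), for 0.2 s.
At the end, for the whole second after the job is handed in: The tray is tipped right over to its other side (tilt below -0.26 rad), the pawl is still flipped clear (above 1.3 rad), and the car stands on its wheels in the tray, at rest, within about 10 mm of the end wall that was raised at the start (value of joint tray below -0.26 rad and value of joint pawl above 1.3 rad and x of chassis_mid in the frame of tray_mid below -0.025 m and z of chassis_mid in the frame of tray_mid between 0.01 and 0.03 m and distance between chassis_mid and tray_mid below 0.06 m and linear speed of chassis below 0.03 m/s); the robot touches nothing.
It fails at once if the pawl is forced (more than 40 N from the robot) (contact force between any of the fingers, the arm and pawl above 40 N).
It fails at once if the tray is pressed with more than 50 N (contact force between any of the fingers, the arm and tray above 50 N).
It fails at once if the robot touches the car (contact force between any of the fingers, the arm and chassis above 1 N).
It fails at once if a bystander is moved more than 30 mm (distance of any of tumbler_mid, scoop_mid, separator_mid from where it was at the start of the episode above 0.03 m).
It also fails if it takes over 67 s, if anything falls off the work surface, if the arm or the gripper's body presses on something with over 40 N, if the wrist force passes 120 N, or if a joint passes its speed limit or range.

ROBOT

A 6-joint arm with a two-finger parallel gripper is mounted at the origin on the work surface. World frame = base frame: x ahead of the robot, y to its left, z up, the work surface at z = 0. Lengths are in mm, angles in rad, forces in N, time in s.
With the tool pointing down it reaches from about 350 to 725 mm from the base axis. Payload 6 kg.
Tool frame: the origin (TCP) lies on the centre line of the jaws, within the pads' length; the fingertips stand 14 mm ahead of it and the grasp point (between the pads) lies 5 mm behind it; x points along the fingers, y is the direction in which the jaws open and shut, and the axes are right-handed (so a half turn about x gives the same grasp; the last joint's range is limited). The gripper opens to 85 mm and grips with 20 to 120 N. Pads are 22 mm wide; open, the fingers measure 114 mm over their backs; the gripper's body (76 mm by 85 mm) begins 54 mm behind the grasp point. The pads swing forward as they close: fully open they stand 13 mm farther back than shut.
Start: joints at [1.492, 0.04, 0.085, 0, -1.615, -0.334], TCP at [240.678, 549.59, 245.261] pointing down, gripper open.
Joint ranges: [-2.56, 2.56], [-1.29, 2.01], [-1.08, 1.49], [-3.29, 1.98], [-2.81, -0.18], [-2.99, 2.99]. Speed limits (rad/s): [2.57, 2.57, 3.01, 3.14, 3.14, 3.14].

INTERFACE

Orientations are given as a unit quaternion [x, y, z, w].
In Python, from cell import read_state, snapshot, camera_info, job_done gives the robot as it stands.
- The arm moves only by the shell command python3 -m handwheel 'ROWS' [FORCE]. ROWS is a JSON object of lists of equal length, an entry for each row: "offset": the shift along the tool's x, y, z in cm, a list of three; "rot": the turn, a rotation vector about the tool's x, y, z in rad, a list of three; "gripper": the closure in counts, from 0 (fully open) to 255 (shut). A call has 1 to 12 rows; each row is the pose to reach, as a shift and turn from the pose measured when the call began, along the tool's axes at that moment; what a row does not reach only later rows make up. A row lasts 1/12 s, in which the tool goes at most 41.7 mm and 7.16 degrees, less where a joint would pass 70% of its speed; a pose out of reach is approached as far as the arm can. A call with a gripper value outside its range is refused whole. The fingers move at their own pace and stop on an object; FORCE is the grip in N (left out, the last holds). Time passes only in rows, so rows that repeat a pose let the fingers close. It gives the time, the measured TCP pose, the force and the opening at its end, in the units of the state.
- read_state(): the state, without advancing time (a new reading comes with each control period).
- snapshot(name): name is "scene" or "top" or "wrist"; returns the picture (480x640x3 uint8, red, green, blue); there is no depth.
- camera_info(name): a dict with "mtx" (3x3 intrinsics, pixels), "extrinsics" (4x4, takes a point from camera to world coordinates). Camera axes: x right, y down, z forward; pixel columns grow to the right and rows downward; lengths in mm; the calibration is good to about 2 mm. A picture is of the moment at which its call begins: read the wrist's pose just before it. camera_info takes no time and is no camera call; for the wrist camera it gives the pose at the moment of the call.
- job_done(): hands the job in, once; it reports no verdict.
The state is a dict: "time_s": time; "qpos": joint angles; "joint_vel": joint speeds; "tau": joint torques, N m; "eef_pos": TCP position; "tcp_rot": TCP orientation; "force": force on the tool from outside, world axes, zero at the start; "wrist_torque": the same for the moment, N m; "gripper_width": finger opening in mm.
Only numpy, scipy, OpenCV 4.12 (cv2) and the standard library are available. Lean on these libraries where they do the work, as an engineer would, in place of code of your own. Each camera call takes 0.05 s, during which the arm holds its last target.

## Working session

There is one attempt and no reset: what is moved stays moved. The work goes in short steps, Python scripts to look and compute and a shell command to move; the robot and the scene stay as the last step left them, time stands still between calls to the robot, and variables do not carry over. Pictures are saved under pics/ and viewed, and the job is handed in when it is done.

```bash
ls; mkdir -p pics
python3 - <<'E'
from cell import *
import cv2
print(read_state())
for n in ("scene","top","wrist"):
    im=snapshot(n); cv2.imwrite(f"pics/{n}0.png",im[:,:,::-1]); c=camera_info(n); print(n,c)
E
```

```text
pics
{'time_s': 0.0, 'qpos': array([ 1.49170496e+00,  4.08277306e-02,  8.37833463e-02, -4.94776221e-04,
       -1.61550540e+00, -3.33664497e-01]), 'joint_vel': array([-1.92130102e-03, -1.40295392e-03, -5.47193194e-04,  5.27111450e-04,
        1.50685911e-03,  4.48818332e-05]), 'tau': array([ 1.39749103e-03, -3.68207824e+01,  3.47414196e+01,  6.93248928e+00,
       -5.32747086e-03, -1.75910793e-05]), 'eef_pos': array([240.4909015 , 549.35084892, 244.24861047]), 'tcp_rot': array([-0.69200829,  0.14552707,  0.69219759,  0.14425285]), 'force': array([-1.17797971,  0.46249785,  0.72903736]), 'wrist_torque': array([0.04424597, 0.04075634, 0.00065011]), 'gripper_width': 85.15487130344333}
scene {'mtx': array([[463.08187204,   0.        , 321.32581392],
       [  0.        , 463.08187204, 241.45048196],
       [  0.        ,   0.        ,   1.        ]]), 'extrinsics': array([[-8.67289709e-01,  3.95420464e-01, -3.02409025e-01,
         9.21094636e+02],
       [ 4.97762133e-01,  6.81002864e-01, -5.37092132e-01,
         6.25110371e+02],
       [-6.43580792e-03, -6.16342240e-01, -7.87452109e-0
[... 463 characters left out ...]
1],
       [ 2.39021876e-03, -7.01661407e-02, -9.97532455e-01,
         1.37098405e+03],
       [ 0.00000000e+00,  0.00000000e+00,  0.00000000e+00,
         1.00000000e+00]])}
wrist {'mtx': array([[382.43724404,   0.        , 320.51197741],
       [  0.        , 382.43724404, 244.08566763],
       [  0.        ,   0.        ,   1.        ]]), 'extrinsics': array([[-4.00505535e-01, -8.65558709e-01, -3.00671645e-01,
         3.18495662e+02],
       [-9.16292976e-01,  3.78894922e-01,  1.29791451e-01,
         5.16194265e+02],
       [ 1.58083832e-03,  3.27485511e-01, -9.44854878e-01,
         3.71280934e+02],
       [ 0.00000000e+00,  0.00000000e+00,  0.00000000e+00,
         1.00000000e+00]])}
```

View pics/scene0.png

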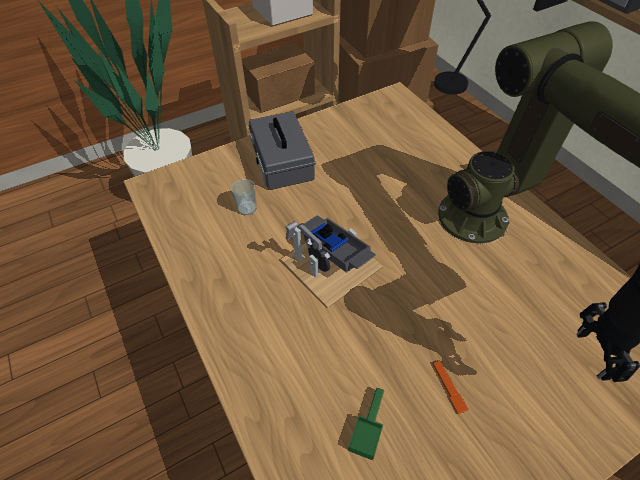

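View pics/top0.png

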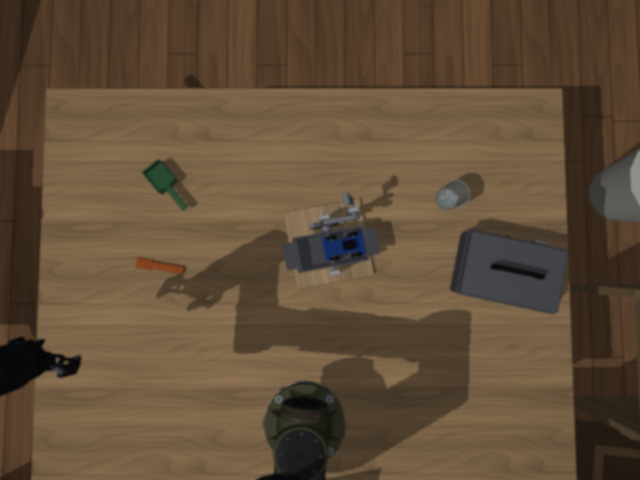

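The top view shows the stand at about (333,247), with the low end (car) to the right at (378,242) and the lever near (350,203). The tumbler is at (452,195), the box at (510,270), and the scoop and separator are far to the left. Next I'll enlarge it.

Run:
```python
import cv2
a=cv2.imread('pics/top0.png')[185:300,265:405]; cv2.imwrite('pics/topc.png',cv2.convertScaleAbs(cv2.resize(a,None,fx=5.5,fy=5.2,interpolation=cv2.INTER_CUBIC),alpha=1.5))
a=cv2.imread('pics/scene0.png')[205:315,240:390]; cv2.imwrite('pics/scenec.png',cv2.resize(a,None,fx=5,fy=5,interpolation=cv2.INTER_CUBIC))
```

```text
(no output)
```

View pics/topc.png

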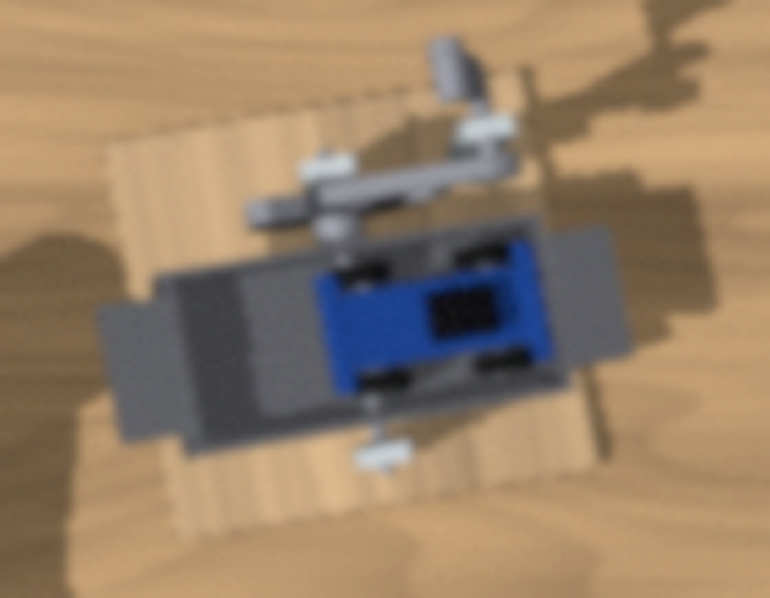

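View pics/scenec.png

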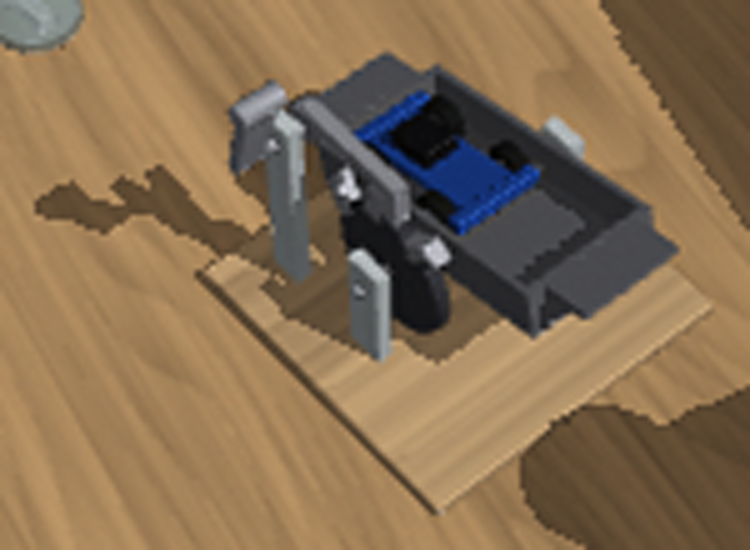

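```bash
cat > h.py <<'E'
import numpy as np, cv2
from cell import *
from scipy.spatial.transform import Rotation as R
def proj(n,P):
    c=camera_info(n); T=np.linalg.inv(c['extrinsics']); q=(T[:3,:3]@np.array(P,float).T).T+T[:3,3]; q=(c['mtx']@q.T).T
    return q[:,:2]/q[:,2:]
def S(p,P):
    return (R.from_euler('z',p[2]).as_matrix()@np.array(P,float).T).T+np.array([p[0],p[1],0])
def tray(t,P): # tray coords rel pivot -> stand ; + tilt = +x end low
    return (R.from_euler('y',t).as_matrix()@np.array(P,float).T).T+np.array([0,0,75.])
def lever(a,l=62): # bar centre in stand; angle from vertical
    th=a-0.25
    return np.array([[75+l*np.sin(th),112,137+l*np.cos(th)]])
E
python3 - <<'E'
from h import *
from scipy.optimize import least_squares
top=[((-110,130,12),(108,148)),((110,130,12),(525,70)),((-110,-90,12),(183,538)),((0,87,92),(328,166)),((75,87,152),(486,128))]
ttr=[((128,35,25),(610,230)),((128,-35,25),(633,352)),((-128,35,25),(100,305)),((-128,-35,25),(125,438))]
sc=[((-110,130,12),(437,508)),((110,130,12),(200,273)),((-110,-90,12),(712,303)),((0,87,92),(370,262)),((75,87,152),(289,122))]
def px(n,L):
    u=np.array([l[1] for l in L],float)
    return u/[5.5,5.2]+[265,185] if n=='top' else u/5+[240,205]
def f(p):
    g=lambda L:[l[0] for l in L]
    r=[proj('top',S(p,g(top)))-px('top',top),proj('top',S(p,tray(p[3],g(ttr))))-px('top',ttr),proj('scene',S(p,g(sc)))-px('scene',sc)]
    return np.vstack(r).ravel()
s=least_squares(f,[430,-60,-1.4,0.2],x_scale=[10,10,.1,.1],loss='soft_l1')
print(s.x); print(f(s.x).reshape(-1,2).round(1))
p=s.x
for n,P in dict(lever=lever(0),lo=tray(p[3],[(111,0,25)]),hi=tray(p[3],[(-111,0,25)])).items(): print(n,S(p,P),proj('scene',S(p,P)),proj('top',S(p,P)))
print('bar px scene',np.array([258,103])/5+[240,205])
E
```

```text
[ 4.78981088e+02 -7.25038217e+01 -1.39059370e+00  2.54221855e-01]
[[-1.2 -1.1]
 [-0.6 -0.1]
 [-1.   0.9]
 [-0.1  0.4]
 [ 0.3  0. ]
 [-0.6 -0.8]
 [ 0.1  1.2]
 [-0.1  0.3]
 [ 0.2  1.6]
 [-0.7  0.1]
 [-0.5 -1.2]
 [ 0.1 -0.5]
 [-1.   0.3]
 [-2.3 -0.8]]
lever [[ 599.86048534 -111.12507021  197.07257015]] [[290.84999884 225.87836587]] [[346.68712334 198.6143644 ]]
lo [[ 499.36294607 -184.38209328   71.2808313 ]] [[311.40155024 223.77106008]] [[371.91247968 242.13997136]]
hi [[460.8529655   27.0034482  127.11213301]] [[360.8701486  256.25875516]] [[291.96359771 256.24116672]]
bar px scene [291.6 225.6]
```

```bash
cat >> h.py <<'E'
p=[478.98,-72.50,-1.3906]
def plan(stand_xyz,yaw=None):
    """TCP target in stand coords -> cm offset in tool axes; rot to tool-down with tool y along stand y"""
    s=read_state(); Rt=R.from_quat(s['tcp_rot']); w=S(p,[stand_xyz])[0]
    print('t',s['time_s'],'tcp',s['eef_pos'].round(1),'stand',(R.from_euler('z',-p[2]).apply(s['eef_pos']-[p[0],p[1],0])).round(1),'F',s['force'].round(1),'w',s['gripper_width'])
    print('target',w.round(1),'offset cm',(Rt.inv().apply(w-s['eef_pos'])/10).round(2))
    ys=R.from_euler('z',p[2]).apply([0,1,0])
    for sg in (1,-1):
        M=np.column_stack([[0,0,-1],sg*ys,np.cross([0,0,-1],sg*ys)])
        print('rot',sg,(Rt.inv()*R.from_matrix(M)).as_rotvec().round(3))
    print(Rt.as_matrix().round(2).tolist())
E
python3 - <<'E'
from h import *
plan((114,-8,170))
E
```

```text
t 0.15 tcp [240.6 549.4 244.5] stand [-654.6 -123.1  244.5] F [-0.  -0.8 -0.1] w 85.74207989975345
target [ 491.5 -186.1  170. ] offset cm [  7.54  57.29 -52.49]
rot 1 [-2.164e+00  1.000e-03 -1.000e-03]
rot -1 [ 0.978 -0.001 -0.001]
[[-0.0, -0.4, -0.92], [-0.0, -0.92, 0.4], [-1.0, 0.0, -0.0]]
```

```bash
python3 -m handwheel '{"offset":[[-0.5,2.4,-2.2],[-1,4.8,-4.4],[-1.5,7.2,-6.6],[-2,9.6,-8.8],[-2,12,-11],[-2,14.4,-13.2],[-2,16.8,-15.4],[-2,19.2,-17.6],[-2,21.6,-19.8],[-2,24,-22],[-2,26.4,-24.2],[-2,28.6,-26.2]],"rot":[[0.04,0,0],[0.08,0,0],[0.12,0,0],[0.16,0,0],[0.2,0,0],[0.24,0,0],[0.28,0,0],[0.32,0,0],[0.36,0,0],[0.4,0,0],[0.44,0,0],[0.49,0,0]],"gripper":[255,255,255,255,255,255,255,255,255,255,255,255]}' 30
python3 - <<'E'
from h import *
plan((114,-8,170))
E
```

```text
time_s: 1.15
eef_pos: [365.9, 180.6, 265.0]
tcp_rot: [0.636, -0.309, -0.636, -0.309]
force: [0.5, -0.1, 1.2]
gripper_width: 0.0
t 1.15 tcp [365.9 180.6 265. ] stand [-269.3  -65.9  265. ] F [ 0.5 -0.1  1.2] w 0.0166323858772325
target [ 491.5 -186.1  170. ] offset cm [  9.53  12.78 -36.59]
rot 1 [-2.655e+00  1.000e-03 -1.000e-03]
rot -1 [ 0.486 -0.001 -0.001]
[[-0.0, -0.79, -0.62], [-0.0, -0.62, 0.79], [-1.0, 0.0, -0.0]]
```

```bash
python3 -m handwheel '{"offset":[[0,1.1,-3.1],[0,2.2,-6.2],[0,3.3,-9.3],[0,4.4,-12.4],[0,5.5,-15.5],[0,6.6,-18.6],[0,7.7,-21.7],[0,8.8,-24.8],[0,9.9,-28],[0,11,-31.4],[0,12,-34.4],[0,12.8,-36.6]],"rot":[[0.04,0,0],[0.08,0,0],[0.12,0,0],[0.16,0,0],[0.2,0,0],[0.24,0,0],[0.28,0,0],[0.32,0,0],[0.36,0,0],[0.4,0,0],[0.44,0,0],[0.486,0,0]],"gripper":[255,255,255,255,255,255,255,255,255,255,255,255]}'
python3 - <<'E'
from h import *
plan((114,-8,110))
im=snapshot("wrist"); cv2.imwrite("pics/w1.png",im[:,:,::-1])
E
```

```text
time_s: 2.15
eef_pos: [491.7, -188.6, 264.5]
tcp_rot: [-0.542, 0.454, 0.542, 0.453]
force: [0.6, 0.5, -0.6]
gripper_width: -0.2
t 2.15 tcp [ 491.7 -188.6  264.5] stand [116.5  -8.3 264.5] F [ 0.6  0.5 -0.6] w -0.23087940139466762
target [ 491.5 -186.1  110. ] offset cm [15.45 -0.05  0.26]
rot 1 [ 3.138e+00 -2.000e-03  1.000e-03]
rot -1 [-0.003 -0.001 -0.002]
[[-0.0, -0.98, -0.18], [-0.0, -0.18, 0.98], [-1.0, 0.0, -0.0]]
```

View pics/w1.png

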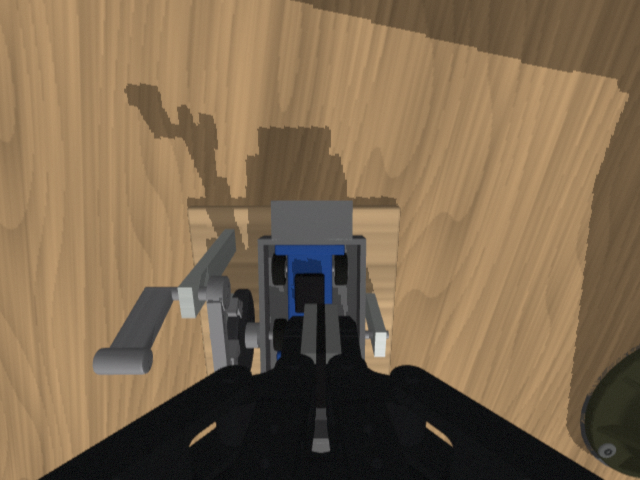

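The wrist view shows the low ledge spanning (272,200) to (352,238), and the cross-bar at (124,361). I'll use both to check the fit.

Run:
```python
from h import *
for t in (.19,.21,.254): print(t,proj('wrist',S(p,tray(t,[(128,35,25),(128,-35,25),(-0,0,-5)]))).round(0).tolist())
print(proj('wrist',S(p,np.vstack([lever(0)+[[0,15,0]],lever(0)-[[0,15,0]],[[75,87,152],[0,-87,92],[110,130,12],[110,-90,12]]]))).round(0).tolist())
print(S(p,[(114,-8,0)]), proj('wrist',read_state()['eef_pos'][None]+[[0,0,-14]]))
```

```text
0.19 [[269.0, 203.0], [352.0, 203.0], [313.0, 335.0]]
0.21 [[269.0, 203.0], [352.0, 202.0], [313.0, 335.0]]
0.254 [[270.0, 201.0], [351.0, 201.0], [313.0, 335.0]]
[[96.0, 366.0], [146.0, 365.0], [185.0, 306.0], [408.0, 347.0], [184.0, 210.0], [401.0, 208.0]]
[[ 491.54092243 -186.08795371    0.        ]] [[321.27971858 323.72908458]]
```

```bash
python3 -m handwheel '{"offset":[[3,0,0.2],[6,0,0.2],[9,0,0.2],[12,0,0.2],[14,0,0.2],[15.4,0,0.2],[15.4,0,0.2]],"rot":[[0,0,0],[0,0,0],[0,0,0],[0,0,0],[0,0,0],[0,0,0],[0,0,0]],"gripper":[255,255,255,255,255,255,255]}'
python3 -m handwheel '{"offset":[[0.5,0,0],[1,0,0],[1.5,0,0],[2,0,0],[2.3,0,0],[2.5,0,0],[2.5,0,0]],"rot":[[0,0,0],[0,0,0],[0,0,0],[0,0,0],[0,0,0],[0,0,0],[0,0,0]],"gripper":[255,255,255,255,255,255,255]}'
```

```text
time_s: 2.78
eef_pos: [489.1, -188.4, 105.7]
tcp_rot: [-0.539, 0.457, 0.544, 0.453]
force: [-0.7, 0.7, -0.4]
gripper_width: -0.2
time_s: 3.37
eef_pos: [489.2, -188.4, 80.8]
tcp_rot: [-0.539, 0.457, 0.543, 0.453]
force: [-0.3, 0.0, 0.2]
gripper_width: -0.1
```

Run:
```python
from h import *
plan((114,-8,110))
im=snapshot("wrist"); cv2.imwrite("pics/w2.png",im[:,:,::-1])
im=snapshot("scene")[205:315,240:390]; cv2.imwrite("pics/s2.png",cv2.resize(im,None,fx=5,fy=5,interpolation=cv2.INTER_CUBIC)[:,:,::-1])
print(read_state()['force'])
```

```text
t 3.3667 tcp [ 489.2 -188.4   80.8] stand [115.8 -10.7  80.8] F [-0.3  0.   0.2] w -0.11984984569516073
target [ 491.5 -186.1  110. ] offset cm [-2.93 -0.25  0.19]
rot 1 [ 3.133e+00 -1.300e-02 -2.000e-03]
rot -1 [-0.008  0.001 -0.008]
[[-0.01, -0.99, -0.17], [-0.0, -0.17, 0.99], [-1.0, 0.01, 0.0]]
[0.34635018 0.20055694 0.58966248]
```

View pics/w2.png

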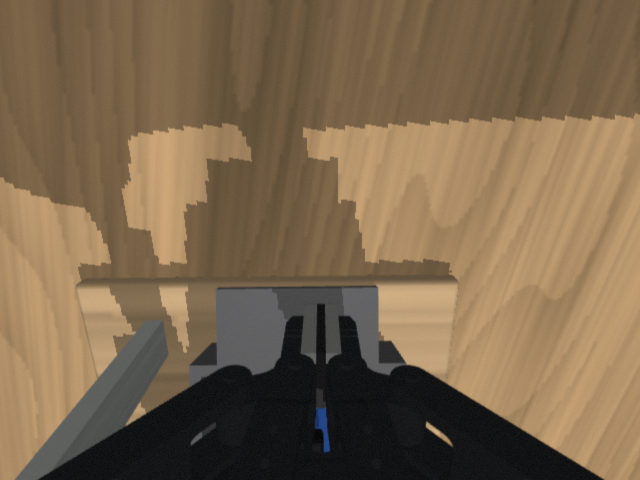

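View pics/s2.png

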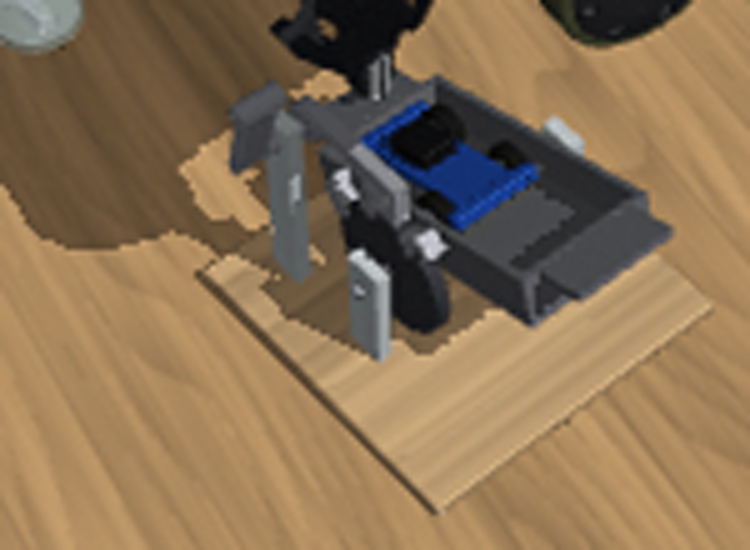

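The raised end has come up a little, from (678,248) to (672,230), so the fingers are now pressing the ledge. I'll go on in small steps.

```bash
for i in 1 2; do python3 -m handwheel '{"offset":[[0.15,0,0],[0.3,0,0],[0.4,0,0]],"rot":[[0,0,0],[0,0,0],[0,0,0]],"gripper":[255,255,255]}'|grep -E "eef|force"; done
```

```text
eef_pos: [489.0, -188.5, 76.8]
force: [0.7, 0.2, 2.5]
eef_pos: [489.1, -188.4, 72.8]
force: [-0.1, 1.9, 4.4]
```

```bash
python3 -m handwheel '{"offset":[[0.1,0,0],[0.2,0,0],[0.2,0,0]],"rot":[[0,0,0],[0,0,0],[0,0,0]],"gripper":[255,255,255]}'|grep -E "eef|force"
python3 -m handwheel '{"offset":[[0.1,0,0],[0.2,0,0],[0.2,0,0]],"rot":[[0,0,0],[0,0,0],[0,0,0]],"gripper":[255,255,255]}'|grep -E "eef|force"
```

```text
eef_pos: [489.4, -188.7, 72.1]
force: [-2.6, 1.7, 8.9]
eef_pos: [489.7, -189.2, 71.7]
force: [-4.3, 1.5, 10.0]
```

```bash
python3 -m handwheel '{"offset":[[0.1,0,0],[0.2,0,0],[0.2,0,0]],"rot":[[0,0,0],[0,0,0],[0,0,0]],"gripper":[255,255,255]}'|grep -E "eef|force"
```

```text
eef_pos: [490.1, -189.6, 71.5]
force: [-2.7, 2.1, 10.4]
```

```bash
python3 -m handwheel '{"offset":[[0.2,0,0],[0.4,0,0],[0.4,0,0],[0.4,0,0]],"rot":[[0,0,0],[0,0,0],[0,0,0],[0,0,0]],"gripper":[255,255,255,255]}'|grep -E "eef|force"
python3 -m handwheel '{"offset":[[-1,0,0],[-3,0,0],[-6,0,0],[-9,0,0],[-12,0,0],[-15,0,0],[-18,0,0],[-19,0,0],[-19,0,0]],"rot":[[0,0,0],[0,0,0],[0,0,0],[0,0,0],[0,0,0],[0,0,0],[0,0,0],[0,0,0],[0,0,0]],"gripper":[255,255,255,255,255,255,255,255,255]}'
python3 - <<'E'
from h import *
plan((15,116,196))
plan((15,116,260))
im=snapshot("wrist"); cv2.imwrite("pics/w3.png",im[:,:,::-1])
for t in (.33,.36,.39,.42): print(t,proj('wrist',S(p,tray(t,[(128,35,25),(128,-35,25)]))).round(0).tolist())
print(proj('wrist',S(p,np.vstack([lever(0)+[[0,15,0]],lever(0)-[[0,15,0]]]))))
E
```

```text
eef_pos: [490.9, -190.4, 70.6]
force: [-4.7, 2.2, 15.4]
time_s: 5.8
eef_pos: [492.2, -189.6, 264.0]
tcp_rot: [0.544, -0.456, -0.539, -0.453]
force: [-0.2, 1.4, -0.3]
gripper_width: -0.1
t 5.8 tcp [ 492.2 -189.6  264. ] stand [117.6  -7.9 264. ] F [-0.2  1.4 -0.3] w -0.056023452110610876
target [595.8 -66.5 196. ] offset cm [  6.74 -12.32  10.4 ]
rot 1 [3.135e+00 2.000e-03 1.200e-02]
rot -1 [-0.007 -0.007  0.001]
[[0.0, -0.99, -0.17], [-0.01, -0.17, 0.98], [-1.0, -0.0, -0.01]]
t 5.8 tcp [ 492.2 -189.6  264. ] stand [117.6  -7.9 264. ] F [-0.2  1.4 -0.3] w -0.056023452110610876
target [595.8 -66.5 260. ] offset cm [  0.34 -12.32  10.35]
rot 1 [3.135e+00 2.000e-03 1.200e-02]
rot -1 [-0.007 -0.007  0.001]
[[0.0, -0.99, -0.17], [-0.01, -0.17, 0.98], [-1.0, -0.0, -0.01]]
0.33 [[271.0, 200.0], [351.0, 199.0]]
0.36 [[272.0, 200.0], [350.0, 199.0]]
0.39 [[272.0, 199.0], [350.0, 199.0]]
0.42 [[273.0, 199.0], [350.0, 199.0]]
[[ 93.47472102 366.23243645]
 [144.01147226 365.92793948]]
```

View pics/w3.png

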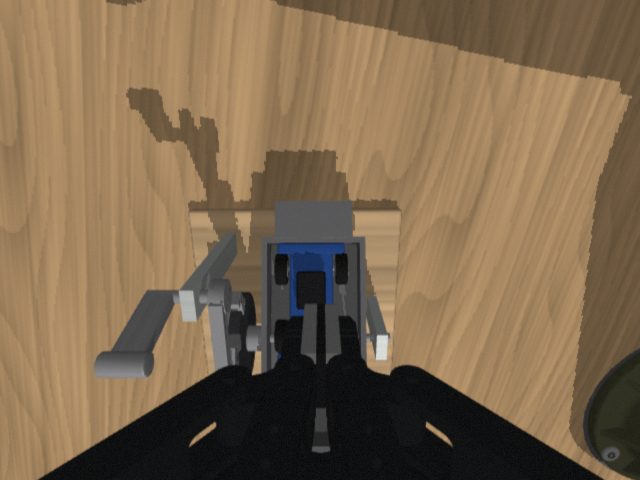

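```bash
python3 -m handwheel '{"offset":[[0,-1.5,3],[0,-3,6],[0,-6,9],[0,-9,10.3],[0,-12.4,10.3],[2,-12.4,10.3],[5,-12.4,10.3],[6.8,-12.4,10.3],[6.8,-12.4,10.3],[6.8,-12.4,10.3]],"rot":[[0,0,0],[0,0,0],[0,0,0],[0,0,0],[0,0,0],[0,0,0],[0,0,0],[0,0,0],[0,0,0],[0,0,0]],"gripper":[255,255,255,255,255,255,255,255,255,255]}'
python3 - <<'E'
from h import *
plan((45,116,196))
im=snapshot("wrist"); cv2.imwrite("pics/w4.png",im[:,:,::-1])
E
```

```text
time_s: 6.68
eef_pos: [595.1, -67.1, 190.6]
tcp_rot: [0.542, -0.458, -0.541, -0.452]
force: [0.5, -0.4, 1.3]
gripper_width: 0.0
t 6.6833 tcp [595.1 -67.1 190.6] stand [ 15.5 115.2 190.6] F [ 0.5 -0.4  1.3] w 0.010643173888258436
target [601.2 -96.  196. ] offset cm [-0.52 -0.1  -2.95]
rot 1 [ 3.135 -0.01   0.009]
rot -1 [-0.007 -0.006 -0.006]
[[-0.01, -0.98, -0.17], [-0.01, -0.17, 0.98], [-1.0, 0.01, -0.01]]
```

View pics/w4.png

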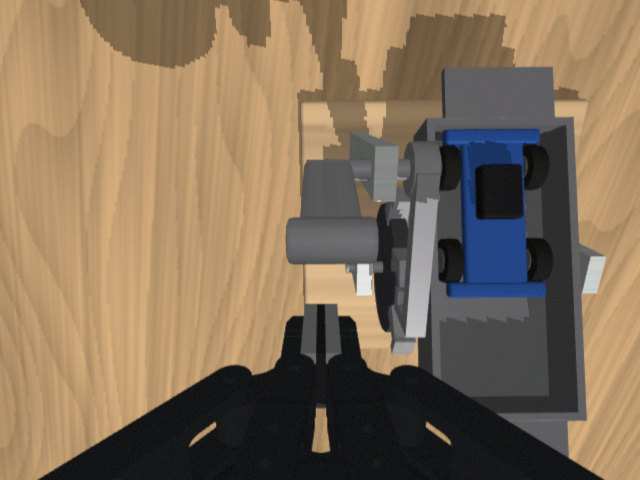

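The fingers at (320,340) line up with the bar at (333,240), ready to push. A gentle push comes first.

```bash
python3 -m handwheel '{"offset":[[-0.2,0,-0.5],[-0.2,0,-1],[-0.2,0,-1.5],[-0.2,0,-2],[-0.2,0,-2.4],[-0.2,0,-2.8],[-0.2,0,-3.2],[-0.2,0,-3.6],[-0.2,0,-3.6]],"rot":[[0,0,0],[0,0,0],[0,0,0],[0,0,0],[0,0,0],[0,0,0],[0,0,0],[0,0,0],[0,0,0]],"gripper":[255,255,255,255,255,255,255,255,255]}'
python3 - <<'E'
from h import *
plan((105,116,194))
E
```

```text
time_s: 7.48
eef_pos: [602.2, -103.3, 195.0]
tcp_rot: [0.542, -0.457, -0.54, -0.453]
force: [-0.1, -0.5, 0.5]
gripper_width: 0.1
t 7.4833 tcp [ 602.2 -103.3  195. ] stand [ 52.4 115.7 195. ] F [-0.1 -0.5  0.5] w 0.12659778846039157
target [ 611.9 -155.   194. ] offset cm [ 0.13 -0.07 -5.26]
rot 1 [ 3.134 -0.004  0.01 ]
rot -1 [-0.007 -0.007 -0.003]
[[-0.0, -0.99, -0.17], [-0.01, -0.17, 0.99], [-1.0, 0.0, -0.01]]
```

Almost no force at 52 mm, well past the play, so the hook is free. I'll keep pushing it over.

```bash
python3 -m handwheel '{"offset":[[0,0,-0.6],[0,0,-1.2],[0,0,-1.8],[0,0,-2.4],[0,0,-3],[0,0,-3.6],[0.2,0,-4.2],[0.4,0,-4.8],[0.5,0,-5.4],[0.5,0,-5.4],[0.5,0,-5.4]],"rot":[[0,0,0],[0,0,0],[0,0,0],[0,0,0],[0,0,0],[0,0,0],[0,0,0],[0,0,0],[0,0,0],[0,0,0],[0,0,0]],"gripper":[255,255,255,255,255,255,255,255,255,255,255]}'
python3 - <<'E'
from h import *
plan((105,116,194))
im=snapshot("wrist"); cv2.imwrite("pics/w5.png",im[:,:,::-1])
E
```

```text
time_s: 8.4
eef_pos: [611.4, -156.9, 190.1]
tcp_rot: [0.542, -0.458, -0.54, -0.453]
force: [0.2, 0.8, -0.1]
gripper_width: -0.1
t 8.4 tcp [ 611.4 -156.9  190.1] stand [106.8 115.1 190.1] F [ 0.2  0.8 -0.1] w -0.14311080004884133
target [ 611.9 -155.   194. ] offset cm [-0.39 -0.08  0.18]
rot 1 [ 3.133 -0.005  0.01 ]
rot -1 [-0.008 -0.007 -0.003]
[[-0.0, -0.99, -0.17], [-0.01, -0.17, 0.99], [-1.0, 0.0, -0.01]]
```

View pics/w5.png

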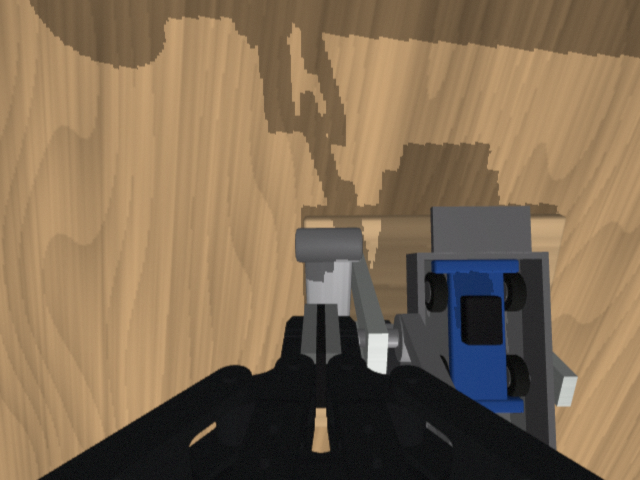

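```bash
python3 -m handwheel '{"offset":[[-2,0,0],[-5,0,0],[-8,0,0],[-8.5,0,0],[-8.5,0,3],[-8.5,1,6.5],[-8.5,2.5,10],[-8.5,4.5,13],[-8.5,6.5,16],[-8.5,9,19],[-8.5,11.4,20.7],[-8.5,11.4,20.7]],"rot":[[0,0,0],[0,0,0],[0,0,0],[0,0,0],[0,0,0],[0,0,0],[0,0,0],[0,0,0],[0,0,0],[0,0,0],[0,0,0],[0,0,0]],"gripper":[255,255,255,255,255,255,255,255,255,255,255,255]}'
python3 - <<'E'
from h import *
plan((-98,-2,180))
im=snapshot("wrist"); cv2.imwrite("pics/w6.png",im[:,:,::-1])
im=snapshot("scene")[195:315,235:395]; cv2.imwrite("pics/s6.png",cv2.resize(im,None,fx=5,fy=5,interpolation=cv2.INTER_CUBIC)[:,:,::-1])
E
```

```text
time_s: 9.45
eef_pos: [461.1, 30.3, 276.0]
tcp_rot: [0.544, -0.455, -0.541, -0.453]
force: [1.4, -0.4, 0.9]
gripper_width: -0.3
t 9.45 tcp [461.1  30.3 276. ] stand [-104.3    0.8  276. ] F [ 1.4 -0.4  0.9] w -0.2778426026012268
target [459.4  23.6 180. ] offset cm [ 9.6   0.29 -0.59]
rot 1 [3.138e+00 2.000e-03 8.000e-03]
rot -1 [-0.004 -0.005  0.001]
[[0.0, -0.98, -0.18], [-0.0, -0.18, 0.98], [-1.0, -0.0, -0.0]]
```

View pics/w6.png

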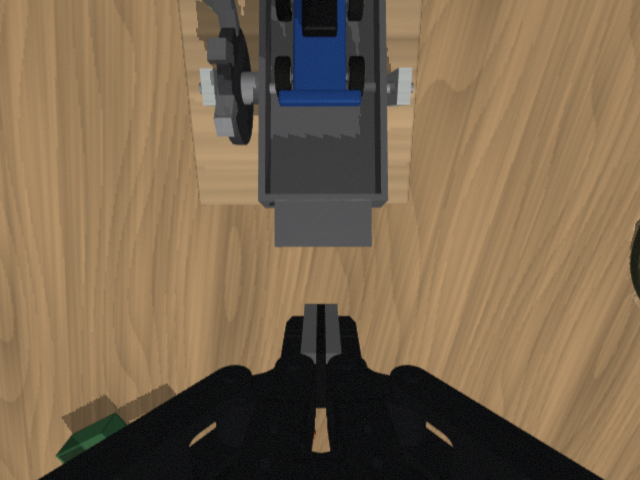

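View pics/s6.png

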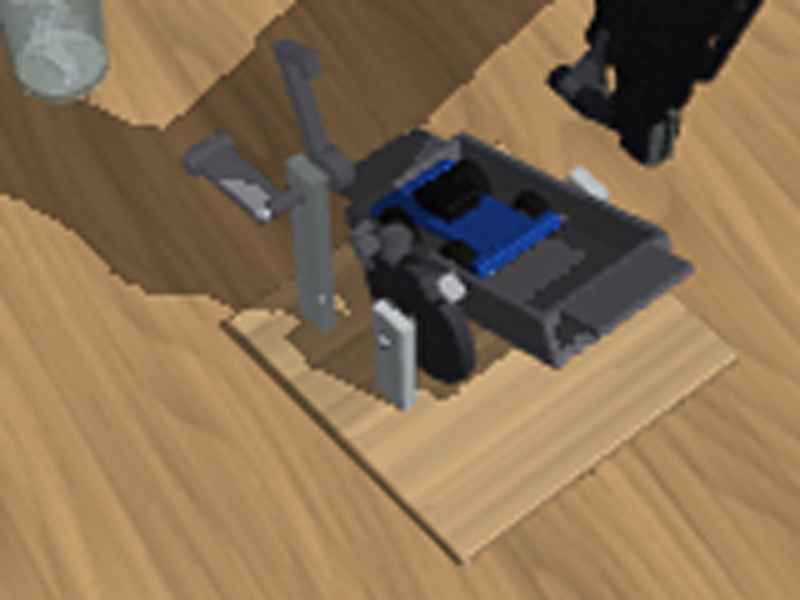

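The pawl is flipped: the lever lies at (210,160) and the hook stands up at (295,50) in the scene crop. I'll get the present tilt from the raised ledge's corners at (275,246) and (371,246).

Run:
```python
from h import *
for t in (.2,.33,.36,.39,.42): print(t,proj('wrist',S(p,tray(t,[(-128,35,25),(-128,-35,25)]))).round(0).tolist(), tray(t,[(-111,0,25)]).round(0))
```

```text
0.2 [[279.0, 252.0], [370.0, 252.0]] [[-104.    0.  122.]]
0.33 [[277.0, 250.0], [373.0, 250.0]] [[-97.   0. 135.]]
0.36 [[276.0, 249.0], [374.0, 248.0]] [[-95.   0. 137.]]
0.39 [[276.0, 248.0], [374.0, 247.0]] [[-93.   0. 140.]]
0.42 [[275.0, 246.0], [375.0, 246.0]] [[-91.   0. 143.]]
```

```bash
python3 -m handwheel '{"offset":[[3,0.2,-0.3],[6,0.2,-0.6],[9,0.2,-0.6],[10.5,0.2,-0.6],[10.8,0.2,-0.6],[10.8,0.2,-0.6]],"rot":[[0,0,0],[0,0,0],[0,0,0],[0,0,0],[0,0,0],[0,0,0]],"gripper":[255,255,255,255,255,255]}'
python3 -m handwheel '{"offset":[[0.4,0,0],[0.8,0,0],[1.2,0,0.1],[1.6,0,0.2],[2,0,0.3],[2.4,0,0.4],[2.8,0,0.5],[3.2,0,0.5],[3.6,0,0.6]],"rot":[[0,0,0],[0,0,0],[0,0,0],[0,0,0],[0,0,0],[0,0,0],[0,0,0],[0,0,0],[0,0,0]],"gripper":[255,255,255,255,255,255,255,255,255]}'
python3 - <<'E'
from h import *
plan((-108,0,84))
im=snapshot("wrist"); cv2.imwrite("pics/w7.png",im[:,:,::-1])
E
```

```text
time_s: 10.05
eef_pos: [462.5, 21.5, 166.5]
tcp_rot: [0.543, -0.457, -0.54, -0.452]
force: [-0.7, 0.2, -0.0]
gripper_width: 0.1
time_s: 10.8
eef_pos: [462.5, 28.1, 132.1]
tcp_rot: [0.544, -0.455, -0.54, -0.454]
force: [-1.2, 2.3, 5.9]
gripper_width: 0.0
t 10.8 tcp [462.5  28.1 132.1] stand [-101.9    1.8  132.1] F [-1.2  2.3  5.9] w 0.04821713060625344
target [459.6  33.8  84. ] offset cm [4.81 0.19 0.63]
rot 1 [3.136e+00 3.000e-03 9.000e-03]
rot -1 [-0.005 -0.005  0.002]
[[0.0, -0.98, -0.17], [-0.01, -0.17, 0.98], [-1.0, -0.0, -0.01]]
```

View pics/w7.png

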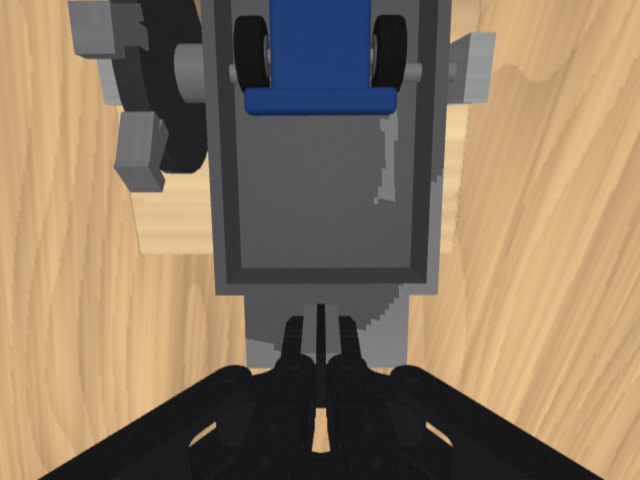

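The tray is moving freely at about 6 N, the fingers are centred on the ledge, and the car is still at the far end. I'll go on through level.

```bash
python3 -m handwheel '{"offset":[[0.3,0,0],[0.6,0,0.1],[0.9,0,0.1],[1.2,0,0.2],[1.5,0,0.3],[1.8,0,0.3],[2.1,0,0.4],[2.4,0,0.4],[2.7,0,0.5],[3,0,0.5],[3.3,0,0.5],[3.6,0,0.5]],"rot":[[0,0,0],[0,0,0],[0,0,0],[0,0,0],[0,0,0],[0,0,0],[0,0,0],[0,0,0],[0,0,0],[0,0,0],[0,0,0],[0,0,0]],"gripper":[255,255,255,255,255,255,255,255,255,255,255,255]}'
python3 -m handwheel '{"offset":[[0.2,0,0],[0.4,0,0.1],[0.6,0,0.1],[0.8,0,0.1],[0.9,0,0.1]],"rot":[[0,0,0],[0,0,0],[0,0,0],[0,0,0],[0,0,0]],"gripper":[255,255,255,255,255]}'
```

```text
time_s: 11.85
eef_pos: [461.9, 33.9, 95.5]
tcp_rot: [0.544, -0.454, -0.54, -0.454]
force: [-0.1, 5.1, 4.1]
gripper_width: -0.2
time_s: 12.27
eef_pos: [461.8, 34.5, 86.1]
tcp_rot: [0.544, -0.455, -0.54, -0.454]
force: [1.8, -1.5, 2.7]
gripper_width: 0.3
```

```bash
for i in 1; do python3 -m handwheel '{"offset":[[0.15,0,0],[0.3,0,0],[0.4,0,0],[0.4,0,0]],"rot":[[0,0,0],[0,0,0],[0,0,0],[0,0,0]],"gripper":[255,255,255,255]}'|grep -E "eef|force"; done
python3 -m handwheel '{"offset":[[0.15,0,0],[0.3,0,0],[0.3,0,0]],"rot":[[0,0,0],[0,0,0],[0,0,0]],"gripper":[255,255,255]}'|grep -E "eef|force"
```

```text
eef_pos: [462.1, 34.4, 83.9]
force: [-5.7, -0.1, 12.6]
eef_pos: [462.3, 34.3, 83.7]
force: [-10.0, 0.7, 17.9]
```

```bash
python3 -m handwheel '{"offset":[[0.15,0,0],[0.3,0,0],[0.3,0,0]],"rot":[[0,0,0],[0,0,0],[0,0,0]],"gripper":[255,255,255]}'|grep -E "eef|force"
```

```text
eef_pos: [462.3, 34.4, 83.6]
force: [-12.2, 2.3, 20.1]
```

Stop reached: the tool stays at 83.6 mm while the force climbs to 20 N. I'll back off upward and check.

```bash
python3 -m handwheel '{"offset":[[-0.5,0,0],[-2,0,0],[-5,0,0],[-8,0,0],[-11,0,0],[-14,0,0],[-17,0,0],[-18,0,2],[-18,0,3],[-18,0,3]],"rot":[[0,0,0],[0,0,0],[0,0,0],[0,0,0],[0,0,0],[0,0,0],[0,0,0],[0,0,0],[0,0,0],[0,0,0]],"gripper":[255,255,255,255,255,255,255,255,255,255]}'
python3 - <<'E'
from h import *
im=snapshot("wrist"); cv2.imwrite("pics/w8.png",im[:,:,::-1])
for t in (-.2,-.24,-.27,-.3): print(t,proj('wrist',S(p,tray(t,[(-128,35,25),(-128,-35,25),(-95,47,25),(-35-55,0,15)]))).round(0).tolist())
im=snapshot("scene")[195:315,235:395]; cv2.imwrite("pics/s8.png",cv2.resize(im,None,fx=5,fy=5,interpolation=cv2.INTER_CUBIC)[:,:,::-1])
f=lambda t:proj('scene',S(p,tray(t,[(-128,35,25),(-128,-35,25),(128,35,25),(128,-35,25)])))
for t in (-.2,-.24,-.27,-.3): print(t,((f(t)-[235,195])*5).round(0).tolist())
print(((proj('scene',S(p,lever(1.95)))-[235,195])*5))
E
```

```text
time_s: 13.93
eef_pos: [455.6, 66.3, 262.7]
tcp_rot: [0.545, -0.453, -0.54, -0.454]
force: [0.2, -0.9, -0.7]
gripper_width: -0.3
-0.2 [[282.0, 206.0], [365.0, 206.0], [265.0, 169.0], [324.0, 159.0]]
-0.24 [[283.0, 205.0], [364.0, 205.0], [265.0, 168.0], [324.0, 158.0]]
-0.27 [[283.0, 204.0], [364.0, 204.0], [266.0, 168.0], [324.0, 157.0]]
-0.3 [[283.0, 202.0], [364.0, 202.0], [266.0, 167.0], [324.0, 157.0]]
-0.2 [[614.0, 429.0], [705.0, 361.0], [326.0, 108.0], [418.0, 50.0]]
-0.24 [[613.0, 434.0], [704.0, 366.0], [328.0, 104.0], [420.0, 47.0]]
-0.27 [[612.0, 437.0], [703.0, 370.0], [330.0, 102.0], [422.0, 44.0]]
-0.3 [[611.0, 441.0], [702.0, 374.0], [332.0, 100.0], [424.0, 42.0]]
[[204.16757817 152.57149934]]
```

View pics/w8.png

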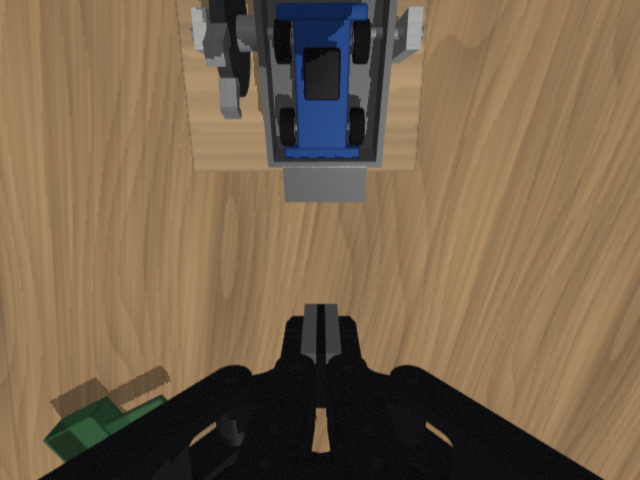

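View pics/s8.png

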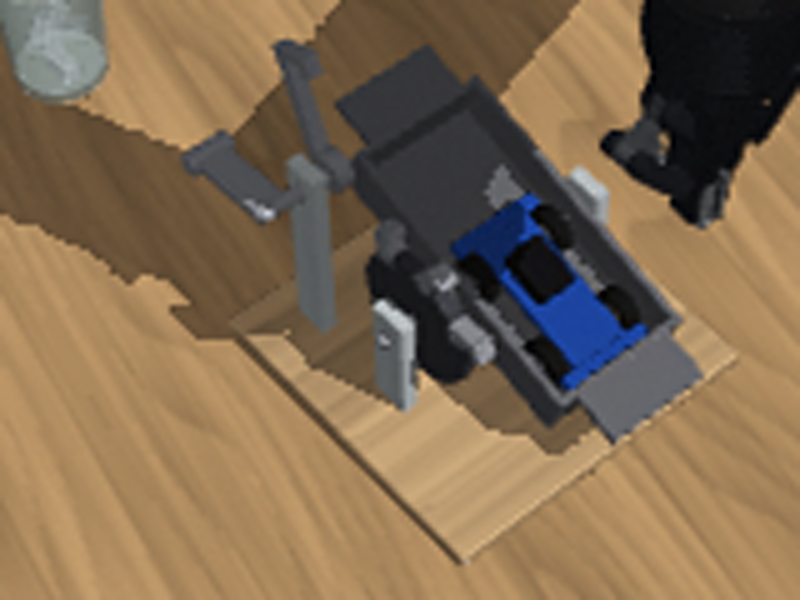

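Both views match a tilt of −0.30: the ledge corners are at (283,202) and (365,202) in the wrist view, and near (615,441) in the scene crop. The car stands on its wheels against the end wall, the lever is over at (205,152), and the arm is clear.

```bash
python3 -c "
from cell import *
print(read_state()['force'],read_state()['time_s']); print(job_done())"
```

```text
[ 0.42160274  0.03808569 -0.29194353] 14.0333
the job is handed in; nothing more can be done
None
```

The job is done and handed in at 14.0 s of the 67 s allowed; no verdict was reported.

- **Low end:** I pressed the low ledge until it met the screw foot, at about 0.36 rad, with about 15 N.
- **Pawl:** I pushed the lever right over. The force readings stayed under 1 N, and the tray was still tilted to its first side.
- **Raised end:** I pressed the high ledge down to the rubber stop, with about 20 N vertically at the stop.

Those forces are readings taken at the end of each move, so brief peaks in between were not seen.

In the last pictures, the ledge corners fitted a tilt of -0.30 rad in the wrist view and agreed to within a pixel in the scene view. The lever lay where a pawl angle of 1.95 rad puts it. The car stood on its wheels against the end wall that was raised at the start. The arm was clear, with about 0 N on it.

I did not measure the tumbler, scoop and separator again at the end, but the arm never went near them. No check failed. The first picture fit gave a starting tilt of 0.25 rad instead of the stated 0.21; I put that down to pixel accuracy, and it did not affect the moves.

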